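# Close the mill's grinding jars with the lids from the stack

### The job

The four washed steel grinding jars stand open and the glaze room is dusty: take the stack of lids apart and close every jar with the lid of its own size, each plug fully home in the mouth so that the flange lies level on the rim. Lower the lids gently rather than dropping them, and leave the jars standing where they are (a nudge of a centimetre does not matter).

Things in the scene. Friction and masses are not known exactly. Their poses are not given: they have to be found in the camera images.
- jar_64: the smallest of four open, upright, round steel grinding jars with white ceramic lining: 64 mm outside diameter, 48 mm tall, round mouth 56 mm across inside, loose but heavy. Origin: centre of its underside, z up; the rim is 48 mm above it
- jar_76: the second-smallest of four open, upright, round steel grinding jars with white ceramic lining: 76 mm outside diameter, 58 mm tall, round mouth 68 mm across inside, loose but heavy. Origin: centre of its underside, z up; the rim is 58 mm above it
- jar_88: the second largest of four open, upright, round steel grinding jars with white ceramic lining: 88 mm outside diameter, 68 mm tall, round mouth 80 mm across inside, loose but heavy. Origin: centre of its underside, z up; the rim is 68 mm above it
- jar_100: the largest of four open, upright, round steel grinding jars with white ceramic lining: 100 mm outside diameter, 78 mm tall, round mouth 92 mm across inside, loose but heavy. Origin: centre of its underside, z up; the rim is 78 mm above it
- lid_64: smallest of four nested steel lids (largest lowest, 21 mm pitch). Bottom up: ceramic plug 15 mm deep, tapering from 52 mm wide at the flange to 39 mm at its foot; flange 64 mm diameter, 6 mm thick; grip hub 26 mm diameter, 14 tall. The plug is hollow and covers the hub below: lift straight up over 15 mm. Origin: centre of the plug's foot, z up; 15 mm below the rim at home
- lid_76: second-smallest of four nested steel lids (largest lowest, 21 mm pitch). Bottom up: ceramic plug 15 mm deep, tapering from 64 mm wide at the flange to 48 mm at its foot; flange 76 mm diameter, 6 mm thick; grip hub 26 mm diameter, 14 tall. The plug is hollow and covers the hub below: lift straight up over 15 mm. Origin: centre of the plug's foot, z up; 15 mm below the rim at home
- lid_88: second largest of four nested steel lids (largest lowest, 21 mm pitch). Bottom up: ceramic plug 15 mm deep, tapering from 76 mm wide at the flange to 60 mm at its foot; flange 88 mm diameter, 6 mm thick; grip hub 26 mm diameter, 14 tall. The plug is hollow and covers the hub below: lift straight up over 15 mm. Origin: centre of the plug's foot, z up; 15 mm below the rim at home
- lid_100: largest of four nested steel lids (largest lowest, 21 mm pitch). Bottom up: ceramic plug 15 mm deep, tapering from 88 mm wide at the flange to 72 mm at its foot; flange 100 mm diameter, 6 mm thick; grip hub 26 mm diameter, 14 tall. The plug is hollow and covers the hub below: lift straight up over 15 mm. Origin: centre of the plug's foot, z up; 15 mm below the rim at home
- hood_rim (a point): fixed point just under the near edge of the yellow conical extraction hood that hangs over the far part of the worktop: the hood lies beyond this point in x and above it in z, over most of the worktop's width. Keep the hand and the wrist on the robot's side of it, also while swinging from left to right
There are look-alikes about, which are no part of the job. What is shaped like the jar_64 but pink or purple is not meant.

How it is judged:
By the outcome, as a careful person would: the job done as asked, in the order asked, and still so for the second after the job is handed in, with the robot touching nothing.
It also fails if it takes over 120 s, if anything falls off the work surface, if the arm or the gripper's body presses on something with over 40 N, if the wrist force passes 120 N, or if a joint passes its speed limit or range.

### The arm

A 6-joint arm with a two-finger parallel gripper is mounted at the origin on the work surface; the furniture and walls round the work are solid. World frame = base frame: x ahead of the robot, y to its left, z up, the work surface at z = 0. Lengths are in mm, angles in rad, forces in N, time in s.
With the tool pointing down it reaches from about 275 to 750 mm from the base axis. Payload 10.2 kg.
Tool frame: the origin (TCP) lies on the front face of the gripper's body, between the roots of the fingers; the fingertips stand 73 mm ahead of it and the grasp point (between the pads) lies 54 mm ahead of it; z points along the fingers, y is the line along which they close (so a half turn about z gives the same grasp; the last joint's range is limited). The gripper opens to 85 mm and grips with 20 to 120 N. Pads are 22 mm wide; open, the fingers measure 114 mm over their backs; the gripper's body (76 mm by 85 mm) begins 54 mm behind the grasp point. The pads swing forward as they close: fully open they stand 13 mm farther back than shut.
Start: joints at [1.035, 0.313, 1.498, -0, 1.331, -0.223], TCP at [161.568, 499.527, 303.894] pointing down, gripper open.
Joint ranges: [-2.94, 2.94], [-0.97, 2.17], [0.19, 2.56], [-1.23, 4.37], [0.02, 3.11], [-2.88, 2.88]. Speed limits (rad/s): [2.39, 2.39, 3.01, 3.14, 3.14, 3.14].

### API

Orientations are given as a unit quaternion [w, x, y, z].
In Python, from rig import * gives the robot as it stands.
- The arm moves only by the tool step_arm, never from a script. Its argument "plan" is a list of rows, each an object with "offset": the shift along the tool's x, y, z in cm, a list of three; "rot": the turn, a rotation vector about the tool's x, y, z in degrees, a list of three; "gripper": the finger opening in cm, from 0 to 8.54. In form: [{"offset": [x, y, z], "rot": [wx, wy, wz], "gripper": gripper}, ...]. A call has 1 to 12 rows; each row is the pose to reach, as a shift and turn from the pose commanded when the call began, along the tool's axes at that moment; what a row does not reach only later rows make up. A row lasts 1/10 s, in which the tool goes at most 50 mm and 8.59 degrees, less where a joint would pass 70% of its speed; a pose out of reach is approached as far as the arm can. A call with a gripper value outside its range is refused whole. The fingers move at their own pace and stop on an object; "squeeze" is the grip in N (left out, the last holds). Time passes only in rows, so rows that repeat a pose let the fingers close. It gives the time, the measured TCP pose, the force, the opening and the grip force at its end, in the units of the state.
- sense(): the state, without advancing time (a new reading comes with each control period).
- capture(name): name is "scene" or "top"; returns a dict with "color" (384x512x3 uint8, red, green, blue), "depth" (384x512 float32, mm along the optical axis (not along the pixel's ray), 0 where there is no reading), "vertical_fov" (degrees; the focal length in pixels is half the picture's height over the tangent of half this angle, whatever the lens; pixels are square), "cx", "cy" (the principal point, pixels), "rvec" (rotation vector, rad) and "tvec" (3), from world to camera coordinates, as OpenCV has them. Camera axes: x right, y down, z forward; pixel columns grow to the right and rows downward; lengths in mm; the calibration is good to about 2 mm. A picture is of the moment at which its call begins.
- finish_job(): hands the job in; it is judged then, once.
The state is a dict: "time_s": time; "joints": joint angles; "dq": joint speeds; "tau": joint torques, N m; "eef_pos": TCP position; "ee_rot": TCP orientation; "force": force on the tool from outside, world axes, zero at the start; "wrist_torque": the same for the moment, N m; "grip_width": opening from 0.0 (shut) to 1.0 (fully open); "grip_force": force on a finger pad.
Only numpy, scipy, OpenCV 4.12 (cv2) and the standard library are available. Lean on these libraries where they do the work, as an engineer would, in place of code of your own. Each camera call takes 0.05 s, during which the arm holds its last target. There are 200 camera calls.

## Working session

There is one attempt and no reset: what is moved stays moved. The work goes in short steps, Python scripts to look and compute and a tool call to move; the robot and the scene stay as the last step left them, time stands still between calls to the robot, and variables do not carry over. Pictures are saved under pics/ and viewed, at most 14 in all, crops included, and the job is handed in when it is done.

Besides the shell and the picture viewer there is one more tool, called after ">>>" by a JSON object that holds its "fn" and its "kwargs". step_arm: Moves the arm, as the interface text tells. Its arguments: {"type":"object","properties":{"plan":{"type":"array"},"squeeze":{"type":"number"}},"required":["plan"]}

```bash
ls; mkdir -p pics; python3 - <<'E'
from rig import *
import cv2,pickle
print(sense())
for n in("scene","top"):
    c=capture(n); pickle.dump(c,open(n+".pkl","wb"))
    cv2.imwrite(f"pics/{n}0.png",c["color"][:,:,::-1]); print(n,{k:v for k,v in c.items() if k not in("color","depth")},(c["depth"]>0).mean())
E
```

```text
pics
{'time_s': 0.0, 'joints': array([ 1.03458013e+00,  3.13444285e-01,  1.49844410e+00, -2.88829381e-05,
        1.33099715e+00, -2.23375806e-01]), 'dq': array([1.22948302e-03, 5.42581047e-04, 1.62301263e-05, 1.28346964e-04,
       1.34329994e-03, 4.24937638e-04]), 'tau': array([ 6.00268577e-04, -4.12267256e+01, -2.59755135e+01, -8.95814878e-05,
        4.06159743e-03,  5.21870760e-06]), 'eef_pos': array([161.49137535, 499.3680393 , 303.33529786]), 'ee_rot': array([-2.26630420e-04,  1.55779684e-01,  9.87791614e-01, -6.05578724e-04]), 'force': array([ 0.68335939, -0.19971641,  0.31685877]), 'wrist_torque': array([ 0.04229027,  0.00573606, -0.00676036]), 'grip_force': 0.0, 'grip_width': 0.9993933200046153}
scene {'vertical_fov': 44.76647673268817, 'cx': 255.97749412562828, 'cy': 193.73513830006522, 'rvec': array([ 2.30306652, -0.95250423,  0.32414755]), 'tvec': array([-210.67539117,  496.55854758, 1015.67154545])} 0.9962056477864584
top {'vertical_fov': 42.620104591295224, 'cx': 253.99938437015206, 'cy': 186.34197632366295, 'rvec': array([ 2.14071007, -2.19634334,  0.13541688]), 'tvec': array([ 220.90818471,  498.23301061, 1390.52806401])} 0.99615478515625
```

View pics/scene0.png

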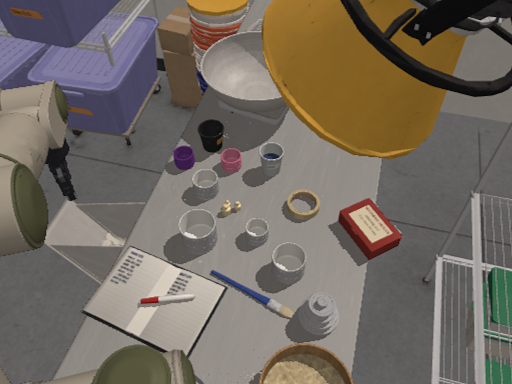

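View pics/top0.png

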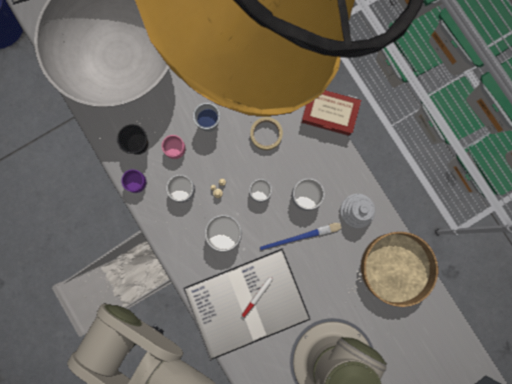

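The scene view shows open jars near (198,230), (289,263), (205,184), (257,231), a blue-filled cup at (271,158) and the lid stack at (320,313). In the top view the jars are at (223,233), (308,194), (180,189), (260,190), with the stack at (357,210). The hood covers the far part.

```bash
cat > h.py <<'E'
import numpy as np,cv2,pickle
from scipy.optimize import least_squares
def cam(c):
    H=c["color"].shape[0]; f=H/2/np.tan(np.radians(c["vertical_fov"])/2)
    R=cv2.Rodrigues(np.array(c["rvec"]))[0]; return f,R,np.array(c["tvec"])
def cloud(c):
    f,R,t=cam(c); d=c["depth"]; v,u=np.mgrid[:d.shape[0],:d.shape[1]]
    P=np.stack([(u-c["cx"])/f*d,(v-c["cy"])/f*d,d],-1)
    W=(P-t)@R; W[d<=0]=np.nan; return W
def proj(c,p):
    f,R,t=cam(c); q=R@np.array(p,float)+t; return q[:2]/q[2]*f+[c["cx"],c["cy"]]
def ray(c,u,v,z):
    f,R,t=cam(c); d=R.T@np.array([(u-c["cx"])/f,(v-c["cy"])/f,1]); o=-R.T@t
    return o+d*(z-o[2])/d[2]
def circ(p):
    r=least_squares(lambda x:np.hypot(p[:,0]-x[0],p[:,1]-x[1])-x[2],[*np.median(p,0)[:2],40],loss="soft_l1",f_scale=1.5)
    return r.x
E
python3 - <<'E'
from h import *
S,T=[pickle.load(open(n+".pkl","rb")) for n in("scene","top")]
np.set_printoptions(precision=1,suppress=True)
for n,c,pts in(("top",T,dict(big=(223,233),b=(308,194),c=(180,189),d=(260,190),blue=(207,117),stack=(357,210),sieve=(398,270),pink=(174,147))),("scene",S,dict(big=(198,230),b=(289,263),c=(205,184),d=(257,231),blue=(271,158),stack=(320,313)))):
    W=cloud(c)
    print(n,"table z",np.nanmedian(W[200:220,130:150,2] if n=="top" else W[200:215,330:340,2]))
    for k,(u,v) in pts.items():
        w=W[v-30:v+30,u-28:u+28].reshape(-1,3); w=w[(w[:,2]>15)&(w[:,2]<150)]
        c0=ray(c,u,v,50)
        w=w[np.hypot(*(w[:,:2]-c0[:2]).T)<70]
        zt=np.percentile(w[:,2],97); r=w[w[:,2]>zt-7]
        print(k,"ztop",zt,"fit x y r",circ(r),len(r), "ext",np.percentile(r,[2,98],axis=0).ravel())
    # hood
    hs=cv2.cvtColor(c["color"],cv2.COLOR_RGB2HSV); m=(hs[...,0]>15)&(hs[...,0]<28)&(hs[...,1]>180)&(W[...,2]>150)
    h=W[m]; print("hood",np.percentile(h,[0.5,50,99.5],axis=0)); lo=h[h[:,2]<np.percentile(h[:,2],3)]; print(lo.mean(0))
    i=np.argsort(h[:,0])[:10]; print(h[i].mean(0))
E
```

```text
top table z -2.13198136663389
big ztop 79.27724268480073 fit x y r [372.3 299.5  47.9] 139 ext [324.9 250.6  72.6 420.9 347.5  80.7]
b ztop 70.10406349071789 fit x y r [475.3  58.5  41.8] 121 ext [432.1  15.8  63.4 519.  100.2  71.2]
c ztop 60.00355289551362 fit x y r [502.3 420.1  35.9] 91 ext [467.  383.1  53.1 538.3 456.3  61.2]
d ztop 49.33889910322362 fit x y r [491.8 192.5  29.9] 83 ext [462.3 162.9  42.4 522.1 222.9  50.7]
blue ztop 85.88602613846696 fit x y r [700.7 339.3  35.7] 113 ext [664.5 302.4  79.1 737.3 375.1  89.4]
stack ztop 96.07977512195437 fit x y r [427.8 -88.6   9.7] 76 ext [ 415.4 -100.5   90.3  439.9  -77.   100.5]
sieve ztop 18.18864075872805 fit x y r [ 253.1 -187.6   49.4] 87 ext [ 197.9 -251.8   15.   318.2 -124.8   18.3]
pink ztop 49.84463698302946 fit x y r [625.1 440.4  30.1] 81 ext [594.7 409.8  43.3 655.5 471.5  51.8]Traceback (most recent call last):
  File "<stdin>", line 15, in <module>
    return _quantile_unchecked(
        a, q, axis, out, overwrite_input, method, keepdims, weights)
    return _ureduce(a,
                    func=_quantile_ureduce_func,
    ...<5 lines>...
                    overwrite_input=overwrite_input,
                    method=method)
    r = func(a, **kwargs)
    result = _quantile(arr,
                       quantiles=q,
    ...<2 lines>...
                       out=out,
                       weights=wgt)
    slices_having_nans = np.isnan(arr[-1, ...])
                                  ~~~^^^^^^^^^
IndexError: index -1 is out of bounds for axis 0 with size 0
```

```bash
python3 - <<'E'
from h import *
S,T=[pickle.load(open(n+".pkl","rb")) for n in("scene","top")]
np.set_printoptions(precision=1,suppress=True)
for n,c,pts in(("scene",S,dict(big=(198,230),b=(289,263),c=(205,184),d=(257,231))),("top",T,{})):
    W=cloud(c)
    for k,(u,v) in pts.items():
        w=W[v-30:v+30,u-28:u+28].reshape(-1,3); w=w[(w[:,2]>15)&(w[:,2]<150)]
        w=w[np.hypot(*(w[:,:2]-ray(c,u,v,50)[:2]).T)<70]
        zt=np.percentile(w[:,2],97); r=w[w[:,2]>zt-6]
        print(n,k,"ztop",zt,"fit",circ(r),len(r))
    w=W.reshape(-1,3); w=w[(np.hypot(w[:,0]-428,w[:,1]+89)<60)&(w[:,2]>8)&(w[:,2]<110)]
    for a,b in((90,105),(76,90),(56,66),(35,45),(14,24)):
        q=w[(w[:,2]>a)&(w[:,2]<b)]; print(n,"layer",a,b,len(q),q.mean(0),(q.min(0)+q.max(0))[:2]/2,q.max(0)-q.min(0))
    col=c["color"].astype(int); m=(col[...,0]>120)&(col[...,2]<0.45*col[...,0])&(W[...,2]>150)
    h=W[m]; 
    if len(h): i=np.argsort(h[:,0]); print("hood",len(h),h[i[:15]].mean(0),h[np.argsort(h[:,2])[:30]].mean(0))
E
```

```text
scene big ztop 79.733107875482 fit [368.8 299.7  48.1] 185
scene b ztop 70.18682604040143 fit [472.1  58.8  42.1] 175
scene c ztop 60.04583958117088 fit [498.5 420.5  36. ] 111
scene d ztop 50.51727169750988 fit [488.6 192.8  30.1] 98
scene layer 90 105 105 [423.7 -89.   97.5] [425.4 -88.7] [27.2 25.1 13.4]
scene layer 76 90 444 [422.8 -90.   84. ] [424.9 -89. ] [64.9 63.3 13.6]
scene layer 56 66 237 [406.  -95.2  62.5] [418.1 -87.2] [66.  74.4  9.9]
scene layer 35 45 245 [402.8 -99.3  41.7] [420.9 -87.9] [82.1 87.1  9.2]
scene layer 14 24 258 [399.8 -99.2  20.9] [419.4 -86.5] [88.7 98.7  8.2]
hood 19693 [616.2 215.8 396.8] [897.1 -15.  244. ]
top layer 90 105 75 [427.8 -88.3  95.2] [427.6 -88.8] [24.8 24.1 11.4]
top layer 76 90 331 [427.1 -87.5  81.8] [427.3 -87.9] [61.4 63.6 13.8]
top layer 56 66 150 [418.  -73.1  60.7] [425.9 -86.5] [73.6 73.   9.6]
top layer 35 45 149 [423.4 -73.3  39.7] [427.3 -88.2] [86.  86.2  9.7]
top layer 14 24 171 [424.6 -65.4  18.8] [427.1 -85.3] [96.  95.3  9.8]
hood 8630 [621.4 197.7 394.4] [777.4  -0.6 268.7]
```

>>> {"fn": "step_arm", "kwargs": {"plan": [{"offset":[-4.3,-4.8,0.6],"rot":[0,0,-6],"gripper":5},{"offset":[-8.6,-9.6,1.2],"rot":[0,0,-12],"gripper":5},{"offset":[-11,-12,1.6],"rot":[0,0,-17.92],"gripper":5},{"offset":[-14,-15.5,2],"rot":[0,0,-17.92],"gripper":5},{"offset":[-17,-18.9,2.5],"rot":[0,0,-17.92],"gripper":5},{"offset":[-20,-22.2,3],"rot":[0,0,-17.92],"gripper":5},{"offset":[-23,-25.5,3.5],"rot":[0,0,-17.92],"gripper":5},{"offset":[-26,-28.8,4],"rot":[0,0,-17.92],"gripper":5},{"offset":[-29,-32.1,4.5],"rot":[0,0,-17.92],"gripper":5},{"offset":[-32,-35.4,5],"rot":[0,0,-17.92],"gripper":5},{"offset":[-33,-36.5,5],"rot":[0,0,-17.92],"gripper":5},{"offset":[-33,-36.5,5],"rot":[0,0,-17.92],"gripper":5}]}}

```text
time_s: 1.3
eef_pos: [363.7, 49.2, 253.6]
ee_rot: [-0.0, 0.002, 1.0, 0.0]
force: [-0.8, -0.5, 0.0]
grip_width: 0.586
grip_force: 0.0
```

```bash
python3 - <<'E'
from h import *
T=pickle.load(open("top.pkl","rb"));np.set_printoptions(precision=1,suppress=True)
W=cloud(T);w=W[225:315,350:445].reshape(-1,3);w=w[(w[:,2]>20)&(w[:,2]<200)]
r=w[w[:,0]<390];print(np.percentile(r,[1,50,99],axis=0)); q=r[r[:,2]>np.percentile(r[:,2],80)-5]; print(circ(q))
E
```

```text
[[ 160.6 -290.    20.4]
 [ 256.6 -236.6   54.1]
 [ 383.7  -81.7   65.8]]
[ 261.1 -189.3  100.1]
```

>>> {"fn": "step_arm", "kwargs": {"plan": [{"offset":[-2,-4.5,1],"rot":[0,0,0],"gripper":5},{"offset":[-4,-9,2.5],"rot":[0,0,0],"gripper":5},{"offset":[-6.2,-13.8,3.5],"rot":[0,0,0],"gripper":5},{"offset":[-6.2,-13.8,5],"rot":[0,0,0],"gripper":5},{"offset":[-6.2,-13.8,5],"rot":[0,0,0],"gripper":5},{"offset":[-6.2,-13.8,5],"rot":[0,0,0],"gripper":5}]}}

```text
time_s: 1.9
eef_pos: [425.0, -86.0, 204.1]
ee_rot: [-0.0, -0.001, 1.0, 0.0]
force: [-0.9, -0.4, 0.4]
grip_width: 0.585
grip_force: 0.0
```

```bash
python3 - <<'E'
from rig import *
from h import *
for n in("scene","top"):
    c=capture(n); p=proj(c,(426,-89,130)); print(n,p); u,v=p.astype(int)
    im=np.ascontiguousarray(c["color"][max(0,v-70):v+70,max(0,u-70):min(512,u+70),::-1]); cv2.imwrite(f"pics/{n}1.png",cv2.resize(im,None,fx=4,fy=4))
s=sense();print(s["eef_pos"],s["ee_rot"])
E
```

```text
scene [323.38702669 294.23609119]
top [366.68527341 208.19881823]
[425.20091697 -86.09000259 204.71764364] [ 4.73249387e-04 -8.95502814e-04  9.99999470e-01 -1.84532245e-04]
```

View pics/scene1.png

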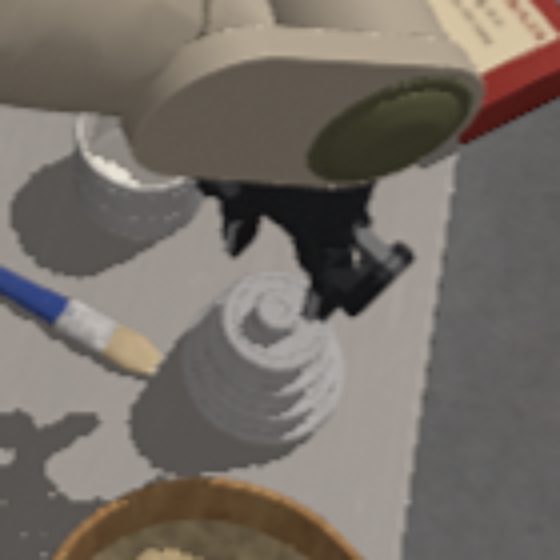

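The gripper is open above the stack, its fingers straddling the top hub at crop (275,305). Lowering to grip lid_64.

>>> {"fn": "step_arm", "kwargs": {"plan": [{"offset":[-0.1,-0.25,1.5],"rot":[0,0,0],"gripper":5},{"offset":[-0.1,-0.25,3],"rot":[0,0,0],"gripper":5},{"offset":[-0.1,-0.25,4.4],"rot":[0,0,0],"gripper":5},{"offset":[-0.1,-0.25,4.4],"rot":[0,0,0],"gripper":5},{"offset":[-0.1,-0.25,4.4],"rot":[0,0,0],"gripper":2},{"offset":[-0.1,-0.25,4.4],"rot":[0,0,0],"gripper":2},{"offset":[-0.1,-0.25,4.4],"rot":[0,0,0],"gripper":2},{"offset":[-0.1,-0.25,4.4],"rot":[0,0,0],"gripper":2},{"offset":[-0.1,-0.25,4.4],"rot":[0,0,0],"gripper":2}], "squeeze": 50}}

```text
time_s: 2.9
eef_pos: [426.7, -90.2, 160.6]
ee_rot: [0.001, -0.0, 1.0, -0.001]
force: [-0.3, -2.2, 5.9]
grip_width: 0.269
grip_force: 49.1
```

>>> {"fn": "step_arm", "kwargs": {"plan": [{"offset":[0,0,-0.5],"rot":[0,0,0],"gripper":2},{"offset":[0,0,-1],"rot":[0,0,0],"gripper":2},{"offset":[0,0,-1.5],"rot":[0,0,0],"gripper":2},{"offset":[0,0,-2],"rot":[0,0,0],"gripper":2},{"offset":[0,0,-2.7],"rot":[0,0,0],"gripper":2},{"offset":[0,0,-4.5],"rot":[0,0,0],"gripper":2},{"offset":[0,0,-7],"rot":[0,0,0],"gripper":2},{"offset":[0,0,-9],"rot":[0,0,0],"gripper":2},{"offset":[0,0,-9],"rot":[0,0,0],"gripper":2}]}}

```text
time_s: 3.8
eef_pos: [426.9, -90.1, 252.4]
ee_rot: [0.002, -0.0, 1.0, -0.001]
force: [0.2, 0.2, -1.4]
grip_width: 0.273
grip_force: 49.1
```

```bash
python3 - <<'E'
from rig import *
from h import *
c=capture("scene"); u,v=proj(c,(426,-89,150)).astype(int)
cv2.imwrite("pics/scene2.png",cv2.resize(np.ascontiguousarray(c["color"][v-60:v+90,u-70:u+70,::-1]),None,fx=3.6,fy=3.6))
W=cloud(c).reshape(-1,3)
w=W[(np.hypot(W[:,0]-426,W[:,1]+89)<50)&(W[:,2]>140)&(W[:,2]<185)]
np.set_printoptions(precision=1,suppress=True)
for z in range(140,185,5):
    q=w[(w[:,2]>=z)&(w[:,2]<z+5)]
    if len(q):print(z,len(q),q.min(0),q.max(0))
s=sense();print(s["eef_pos"],s["force"],s["wrist_torque"],s["grip_width"])
E
```

```text
165 8 [ 395.6 -120.7  167.1] [428.2 -66.6 169.9]
170 161 [ 394.2 -120.7  170.1] [451.6 -58.4 175. ]
175 140 [ 394.4 -121.   175. ] [452.4 -58.6 179.2]
180 19 [ 412.  -107.5  180.1] [427.5 -72.9 184.9]
[426.4 -89.9 250.7] [-0.2  0.6 -0.6] [ 0. -0.  0.] 0.27182969003955687
```

View pics/scene2.png

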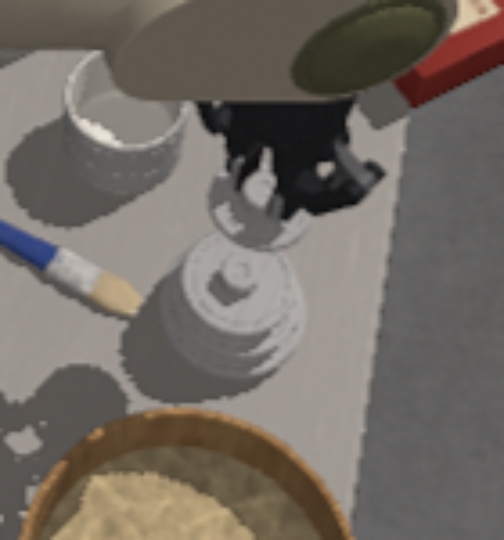

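Lid_64 hangs level in the gripper at crop (260,215), the three others still nested at (235,300). Carrying it to jar_64.

>>> {"fn": "step_arm", "kwargs": {"plan": [{"offset":[-0.5,2,0],"rot":[0,0,0],"gripper":2},{"offset":[-1.3,6,0.3],"rot":[0,0,0],"gripper":2},{"offset":[-2.3,10,1],"rot":[0,0,0],"gripper":2},{"offset":[-3.2,14,1.5],"rot":[0,0,0],"gripper":2},{"offset":[-4.1,18,2],"rot":[0,0,0],"gripper":2},{"offset":[-5,22,2.5],"rot":[0,0,0],"gripper":2},{"offset":[-5.8,25.5,3],"rot":[0,0,0],"gripper":2},{"offset":[-6.4,28.2,3.5],"rot":[0,0,0],"gripper":2},{"offset":[-6.4,28.2,5],"rot":[0,0,0],"gripper":2},{"offset":[-6.4,28.2,7],"rot":[0,0,0],"gripper":2},{"offset":[-6.4,28.2,8],"rot":[0,0,0],"gripper":2},{"offset":[-6.4,28.2,8],"rot":[0,0,0],"gripper":2}]}}

```text
time_s: 5.05
eef_pos: [489.5, 191.9, 168.1]
ee_rot: [-0.002, 0.0, 1.0, -0.0]
force: [-0.0, -0.7, -1.4]
grip_width: 0.269
grip_force: 49.2
```

```bash
python3 - <<'E'
from rig import *
from h import *
c=capture("scene"); u,v=proj(c,(490,193,70)).astype(int)
cv2.imwrite("pics/scene3.png",cv2.resize(np.ascontiguousarray(c["color"][v-60:v+60,u-70:u+70,::-1]),None,fx=4,fy=4))
s=sense();print(s["eef_pos"],s["ee_rot"],s["force"],s["grip_width"])
E
```

```text
[490.01581702 191.98726475 169.33206986] [-8.42521042e-04  1.76211876e-04  9.99999622e-01 -1.24979492e-04] [-1.3189755   0.12110827 -0.51331682] 0.27019695572890656
```

View pics/scene3.png

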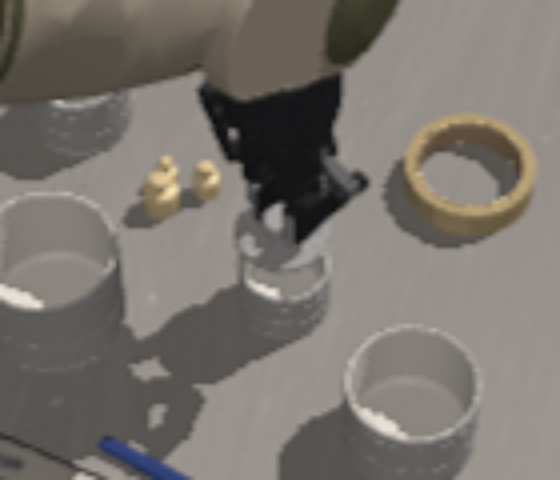

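Lid_64 hangs concentrically above jar_64 (crop 285,245 over 285,290). Lowering.

>>> {"fn": "step_arm", "kwargs": {"plan": [{"offset":[0,0.05,1],"rot":[0,0,0],"gripper":2},{"offset":[0,0.05,1.8],"rot":[0,0,0],"gripper":2},{"offset":[0,0.05,2.4],"rot":[0,0,0],"gripper":2},{"offset":[0,0.05,2.8],"rot":[0,0,0],"gripper":2},{"offset":[0,0.05,3.1],"rot":[0,0,0],"gripper":2},{"offset":[0,0.05,3.4],"rot":[0,0,0],"gripper":2},{"offset":[0,0.05,3.6],"rot":[0,0,0],"gripper":2},{"offset":[0,0.05,3.7],"rot":[0,0,0],"gripper":2},{"offset":[0,0.05,3.7],"rot":[0,0,0],"gripper":2}]}}

```text
time_s: 6.0
eef_pos: [490.2, 192.7, 132.9]
ee_rot: [0.0, -0.0, 1.0, -0.0]
force: [1.1, 0.0, -0.9]
grip_width: 0.271
grip_force: 49.2
```

>>> {"fn": "step_arm", "kwargs": {"plan": [{"offset":[0,0,0.1],"rot":[0,0,0],"gripper":2},{"offset":[0,0,0.2],"rot":[0,0,0],"gripper":2},{"offset":[0,0,0.25],"rot":[0,0,0],"gripper":2},{"offset":[0,0,0.25],"rot":[0,0,0],"gripper":2}]}}

```text
time_s: 6.4
eef_pos: [490.7, 192.7, 131.4]
ee_rot: [0.001, -0.0, 1.0, 0.0]
force: [-1.2, -0.7, 7.4]
grip_width: 0.276
grip_force: 50.2
```

>>> {"fn": "step_arm", "kwargs": {"plan": [{"offset":[0,0,0],"rot":[0,0,0],"gripper":3.2},{"offset":[0,0,0],"rot":[0,0,0],"gripper":5},{"offset":[0,0,0],"rot":[0,0,0],"gripper":5},{"offset":[0,0,0],"rot":[0,0,0],"gripper":5},{"offset":[0,0,-1],"rot":[0,0,0],"gripper":5},{"offset":[0,0,-3],"rot":[0,0,0],"gripper":5},{"offset":[0,0,-6],"rot":[0,0,0],"gripper":5},{"offset":[0.6,-3,-8],"rot":[0,0,0],"gripper":5},{"offset":[1.6,-7,-8],"rot":[0,0,0],"gripper":5},{"offset":[2.6,-11,-8],"rot":[0,0,0],"gripper":5},{"offset":[3.4,-15,-8],"rot":[0,0,0],"gripper":5},{"offset":[3.4,-15,-8],"rot":[0,0,0],"gripper":5}]}}

```text
time_s: 7.6
eef_pos: [455.8, 39.5, 211.2]
ee_rot: [0.0, 0.002, 1.0, -0.0]
force: [0.2, 0.4, 0.5]
grip_width: 0.588
grip_force: 0.0
```

```bash
cat > look.py <<'E'
import sys
from rig import *
from h import *
name,x,y,z,out=sys.argv[1],*map(float,sys.argv[2:5]),sys.argv[5]
np.set_printoptions(precision=1,suppress=True)
c=capture(name); u,v=proj(c,(x,y,z)).astype(int)
cv2.imwrite(out,cv2.resize(np.ascontiguousarray(c["color"][max(0,v-60):v+60,max(0,u-70):u+70,::-1]),None,fx=4,fy=4))
W=cloud(c).reshape(-1,3); w=W[np.hypot(W[:,0]-x,W[:,1]-y)<60]; w=w[(w[:,2]>z-12)&(w[:,2]<z+12)]
for a in range(int(z)-12,int(z)+12,4):
    q=w[(w[:,2]>=a)&(w[:,2]<a+4)]
    if len(q)>2: print(a,len(q),q.min(0)[:2],q.max(0)[:2])
s=sense();print(s["eef_pos"],s["ee_rot"],s["force"],s["grip_width"])
E
python3 look.py scene 490 193 54 pics/s4.png
```

```text
42 19 [457.7 161.2] [499.3 207.7]
46 18 [457.6 160.7] [503.7 225.2]
50 105 [457.  161.4] [518.  225.9]
54 152 [456.7 161.4] [515.7 222.9]
58 20 [463.  163.8] [513.7 222.2]
62 22 [475.6 180.7] [500.6 212.6]
[456.2  41.1 211.2] [ 0.  0.  1. -0.] [-0.2  0.  -0.4] 0.5885231044083172
```

View pics/s4.png

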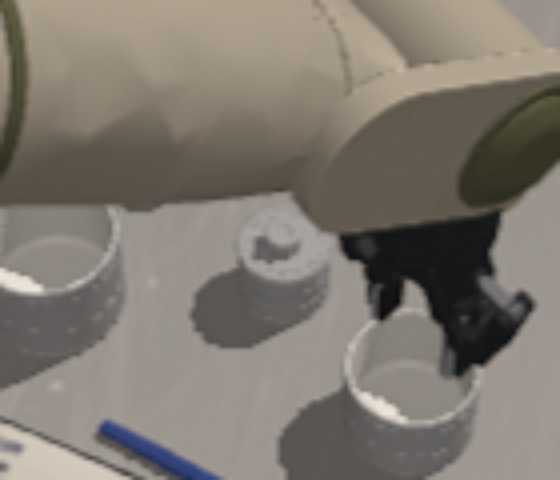

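Lid_64 sits level on jar_64 (crop 285,245). Going for lid_76.

>>> {"fn": "step_arm", "kwargs": {"plan": [{"offset":[0.8,-3.5,0],"rot":[0,0,0],"gripper":5},{"offset":[1.6,-7,0],"rot":[0,0,0],"gripper":5},{"offset":[2.4,-10.5,1],"rot":[0,0,0],"gripper":5},{"offset":[3,-13.1,2],"rot":[0,0,0],"gripper":5},{"offset":[3,-13.1,3.5],"rot":[0,0,0],"gripper":5},{"offset":[3,-13.1,5.2],"rot":[0,0,0],"gripper":5},{"offset":[3,-13.1,6.5],"rot":[0,0,0],"gripper":5},{"offset":[3,-13.1,7.1],"rot":[0,0,0],"gripper":5},{"offset":[3,-13.1,7.1],"rot":[0,0,0],"gripper":5},{"offset":[3,-13.1,7.1],"rot":[0,0,0],"gripper":5}]}}

```text
time_s: 8.65
eef_pos: [426.7, -88.1, 140.0]
ee_rot: [0.0, -0.0, 1.0, -0.0]
force: [-0.0, 0.8, 0.1]
grip_width: 0.584
grip_force: 0.0
```

>>> {"fn": "step_arm", "kwargs": {"plan": [{"offset":[0,-0.15,0.05],"rot":[0,0,0],"gripper":4},{"offset":[0,-0.15,0.05],"rot":[0,0,0],"gripper":2},{"offset":[0,-0.15,0.05],"rot":[0,0,0],"gripper":2},{"offset":[0,-0.15,0.05],"rot":[0,0,0],"gripper":2},{"offset":[0,-0.15,0.05],"rot":[0,0,0],"gripper":2},{"offset":[0,-0.15,0.05],"rot":[0,0,0],"gripper":2}]}}

```text
time_s: 9.25
eef_pos: [426.6, -90.2, 139.3]
ee_rot: [0.001, -0.0, 1.0, -0.001]
force: [0.1, -4.1, 4.4]
grip_width: 0.277
grip_force: 49.0
```

>>> {"fn": "step_arm", "kwargs": {"plan": [{"offset":[0,0,-0.5],"rot":[0,0,0],"gripper":2},{"offset":[0,0,-1],"rot":[0,0,0],"gripper":2},{"offset":[0,0,-1.5],"rot":[0,0,0],"gripper":2},{"offset":[0,0,-2.2],"rot":[0,0,0],"gripper":2},{"offset":[0,0,-4],"rot":[0,0,0],"gripper":2},{"offset":[0,0,-7],"rot":[0,0,0],"gripper":2},{"offset":[0,0,-10],"rot":[0,0,0],"gripper":2},{"offset":[0,0,-11],"rot":[0,0,0],"gripper":2},{"offset":[0,0,-11],"rot":[0,0,0],"gripper":2}]}}

```text
time_s: 10.15
eef_pos: [426.4, -89.9, 249.8]
ee_rot: [0.001, 0.0, 1.0, -0.001]
force: [-0.4, -0.9, -1.7]
grip_width: 0.268
grip_force: 49.2
```

```bash
python3 look.py scene 426 -89 170 pics/s5.png
```

```text
166 34 [ 386.5 -125.6] [437.8 -50. ]
170 315 [ 385.2 -126.4] [452.8 -51.3]
174 134 [ 387.7 -125.3] [454.2 -53.4]
178 14 [ 401.4 -107.1] [429.1 -70.8]
[426.  -89.7 248.5] [-0.  0.  1.  0.] [-0.2  0.8 -1.9] 0.2709138649114266
```

>>> {"fn": "step_arm", "kwargs": {"plan": [{"offset":[-0.3,2,0],"rot":[0,0,0],"gripper":2},{"offset":[-0.9,6,0],"rot":[0,0,0],"gripper":2},{"offset":[-1.5,10,0],"rot":[0,0,0],"gripper":2},{"offset":[-2.1,14.2,0],"rot":[0,0,0],"gripper":2},{"offset":[-2.7,18.4,0],"rot":[0,0,0],"gripper":2},{"offset":[-3.3,22.6,0],"rot":[0,0,0],"gripper":2},{"offset":[-3.9,26.8,0],"rot":[0,0,0],"gripper":2},{"offset":[-4.5,31,0],"rot":[0,0,0],"gripper":2},{"offset":[-5.1,35,0],"rot":[0,0,0],"gripper":2},{"offset":[-5.7,39,0],"rot":[0,0,0],"gripper":2},{"offset":[-6,41,0],"rot":[0,0,0],"gripper":2},{"offset":[-6,41,0],"rot":[0,0,0],"gripper":2}]}}

```text
time_s: 11.4
eef_pos: [485.6, 322.1, 246.3]
ee_rot: [-0.002, -0.001, 1.0, -0.0]
force: [-0.7, 0.2, -2.2]
grip_width: 0.271
grip_force: 49.4
```

>>> {"fn": "step_arm", "kwargs": {"plan": [{"offset":[-0.5,3,0],"rot":[0,0,0],"gripper":2},{"offset":[-1,6.5,1],"rot":[0,0,0],"gripper":2},{"offset":[-1.45,9.9,2],"rot":[0,0,0],"gripper":2},{"offset":[-1.45,9.9,4],"rot":[0,0,0],"gripper":2},{"offset":[-1.45,9.9,6],"rot":[0,0,0],"gripper":2},{"offset":[-1.45,9.9,6.7],"rot":[0,0,0],"gripper":2},{"offset":[-1.45,9.9,6.7],"rot":[0,0,0],"gripper":2},{"offset":[-1.45,9.9,6.7],"rot":[0,0,0],"gripper":2}]}}

```text
time_s: 12.2
eef_pos: [501.1, 418.8, 182.5]
ee_rot: [0.0, 0.0, 1.0, 0.0]
force: [0.1, 0.5, -1.2]
grip_width: 0.273
grip_force: 49.5
```

```bash
python3 look.py scene 500 420 95 pics/s6.png; python3 look.py top 500 420 95 pics/t6.png
```

```text
99 35 [460.4 381.2] [534.  457.5]
103 180 [460.5 382.9] [534.1 456.2]
[501.2 419.  182.9] [0. 0. 1. 0.] [ 0.1  0.6 -1.1] 0.2732875428256624
99 8 [474.8 410.8] [490.5 446.2]
103 8 [474.1 399.3] [495.1 443.1]
[501.2 419.1 183. ] [0. 0. 1. 0.] [ 0.3  0.9 -1. ] 0.26791691234628195
```

View pics/s6.png

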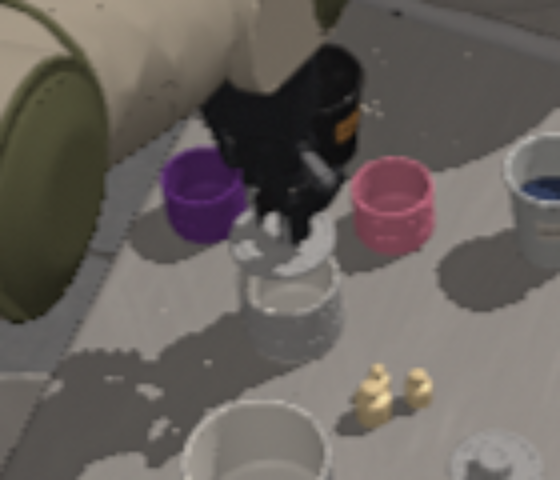

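Lid_76 hangs above jar_76 (crop 282,240 over 292,290), about 1 mm off. Correcting and lowering.

>>> {"fn": "step_arm", "kwargs": {"plan": [{"offset":[-0.1,0.1,1],"rot":[0,0,0],"gripper":2},{"offset":[-0.1,0.1,2],"rot":[0,0,0],"gripper":2},{"offset":[-0.1,0.1,2.6],"rot":[0,0,0],"gripper":2},{"offset":[-0.1,0.1,3.1],"rot":[0,0,0],"gripper":2},{"offset":[-0.1,0.1,3.4],"rot":[0,0,0],"gripper":2},{"offset":[-0.1,0.1,3.7],"rot":[0,0,0],"gripper":2},{"offset":[-0.1,0.1,3.9],"rot":[0,0,0],"gripper":2},{"offset":[-0.1,0.1,4],"rot":[0,0,0],"gripper":2},{"offset":[-0.1,0.1,4],"rot":[0,0,0],"gripper":2}]}}

```text
time_s: 13.2
eef_pos: [501.8, 420.2, 141.9]
ee_rot: [0.0, 0.0, 1.0, 0.0]
force: [0.3, 0.1, -0.5]
grip_width: 0.273
grip_force: 49.5
```

>>> {"fn": "step_arm", "kwargs": {"plan": [{"offset":[0,0,0.1],"rot":[0,0,0],"gripper":2},{"offset":[0,0,0.2],"rot":[0,0,0],"gripper":2},{"offset":[0,0,0.2],"rot":[0,0,0],"gripper":2},{"offset":[0,0,0.2],"rot":[0,0,0],"gripper":2}]}}

```text
time_s: 13.6
eef_pos: [502.0, 420.3, 140.8]
ee_rot: [0.001, -0.0, 1.0, 0.0]
force: [-0.7, -1.8, 4.6]
grip_width: 0.274
grip_force: 50.3
```

>>> {"fn": "step_arm", "kwargs": {"plan": [{"offset":[0,0,0],"rot":[0,0,0],"gripper":3.2},{"offset":[0,0,0],"rot":[0,0,0],"gripper":5},{"offset":[0,0,0],"rot":[0,0,0],"gripper":5},{"offset":[0,0,0],"rot":[0,0,0],"gripper":5},{"offset":[0,0,-1],"rot":[0,0,0],"gripper":5},{"offset":[0,0,-3],"rot":[0,0,0],"gripper":5},{"offset":[0,0,-6],"rot":[0,0,0],"gripper":5},{"offset":[0.5,-3,-8],"rot":[0,0,0],"gripper":5},{"offset":[1.1,-7,-8],"rot":[0,0,0],"gripper":5},{"offset":[1.7,-11,-8],"rot":[0,0,0],"gripper":5},{"offset":[2.3,-15,-8],"rot":[0,0,0],"gripper":5},{"offset":[2.5,-16.5,-8],"rot":[0,0,0],"gripper":5}]}}

```text
time_s: 14.8
eef_pos: [476.4, 252.7, 220.8]
ee_rot: [0.0, 0.001, 1.0, -0.0]
force: [1.2, 0.1, -0.0]
grip_width: 0.587
grip_force: 0.0
```

```bash
python3 look.py scene 500 420 64 pics/s7.png
```

```text
52 25 [461.6 383.7] [525.4 423.3]
56 30 [460.  381.1] [532.5 459.7]
60 142 [460.5 384.3] [536.8 460. ]
64 174 [459.2 380.3] [533.7 457.4]
68 22 [460.9 381.2] [529.2 449.6]
72 13 [485.4 406.2] [505.3 427.1]
[476.7 252.3 220.9] [ 0.  0.  1. -0.] [ 1.7 -2.2  0.5] 0.5839241896871952
```

View pics/s7.png

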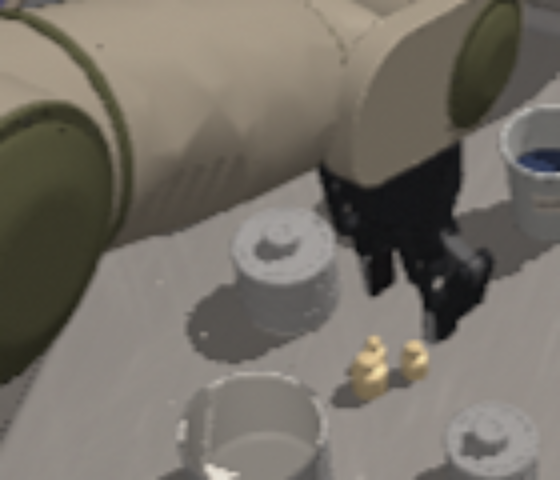

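Lid_76 sits level on jar_76 (crop 285,245). Back to the stack for lid_88.

>>> {"fn": "step_arm", "kwargs": {"plan": [{"offset":[0.5,-3.5,0],"rot":[0,0,0],"gripper":5},{"offset":[1.1,-7.7,0],"rot":[0,0,0],"gripper":5},{"offset":[1.7,-12,0],"rot":[0,0,0],"gripper":5},{"offset":[2.4,-16.3,0],"rot":[0,0,0],"gripper":5},{"offset":[3,-20.5,0],"rot":[0,0,0],"gripper":5},{"offset":[3.6,-24.7,0],"rot":[0,0,0],"gripper":5},{"offset":[4.2,-29,0],"rot":[0,0,0],"gripper":5},{"offset":[4.7,-32,1],"rot":[0,0,0],"gripper":5},{"offset":[5,-34.2,2.5],"rot":[0,0,0],"gripper":5},{"offset":[5,-34.2,5],"rot":[0,0,0],"gripper":5},{"offset":[5,-34.2,7],"rot":[0,0,0],"gripper":5},{"offset":[5,-34.2,8],"rot":[0,0,0],"gripper":5}]}}

```text
time_s: 16.05
eef_pos: [427.0, -86.5, 138.9]
ee_rot: [-0.0, -0.0, 1.0, 0.0]
force: [-0.4, 1.1, 0.6]
grip_width: 0.586
grip_force: 0.0
```

>>> {"fn": "step_arm", "kwargs": {"plan": [{"offset":[0,0,1],"rot":[0,0,0],"gripper":5},{"offset":[0,0,2.1],"rot":[0,0,0],"gripper":5},{"offset":[0,0,2.1],"rot":[0,0,0],"gripper":5},{"offset":[0,0,2.1],"rot":[0,0,0],"gripper":5}]}}

```text
time_s: 16.45
eef_pos: [427.0, -86.8, 119.1]
ee_rot: [0.0, -0.0, 1.0, -0.0]
force: [-0.6, -0.3, -0.6]
grip_width: 0.587
grip_force: 0.0
```

>>> {"fn": "step_arm", "kwargs": {"plan": [{"offset":[0.05,-0.25,0.05],"rot":[0,0,0],"gripper":4},{"offset":[0.05,-0.25,0.05],"rot":[0,0,0],"gripper":2},{"offset":[0.05,-0.25,0.05],"rot":[0,0,0],"gripper":2},{"offset":[0.05,-0.25,0.05],"rot":[0,0,0],"gripper":2},{"offset":[0.05,-0.25,0.05],"rot":[0,0,0],"gripper":2},{"offset":[0.05,-0.25,0.05],"rot":[0,0,0],"gripper":2}]}}

```text
time_s: 17.05
eef_pos: [426.7, -89.7, 118.9]
ee_rot: [0.001, 0.0, 1.0, -0.001]
force: [1.9, -2.0, 5.5]
grip_width: 0.274
grip_force: 48.9
```

>>> {"fn": "step_arm", "kwargs": {"plan": [{"offset":[0,0,-0.5],"rot":[0,0,0],"gripper":2},{"offset":[0,0,-1],"rot":[0,0,0],"gripper":2},{"offset":[0,0,-1.5],"rot":[0,0,0],"gripper":2},{"offset":[0,0,-2.2],"rot":[0,0,0],"gripper":2},{"offset":[0,0,-4],"rot":[0,0,0],"gripper":2},{"offset":[0,0,-7],"rot":[0,0,0],"gripper":2},{"offset":[0,0,-10],"rot":[0,0,0],"gripper":2},{"offset":[0,0,-12],"rot":[0,0,0],"gripper":2},{"offset":[0,0,-12],"rot":[0,0,0],"gripper":2},{"offset":[0,0,-12],"rot":[0,0,0],"gripper":2}]}}

```text
time_s: 18.05
eef_pos: [425.9, -89.1, 237.9]
ee_rot: [-0.0, 0.0, 1.0, 0.0]
force: [0.3, -0.1, -2.1]
grip_width: 0.269
grip_force: 49.3
```

```bash
python3 look.py scene 426 -89 161 pics/s8.png
```

```text
153 20 [ 380.7 -131.8] [437.5 -58.3]
157 336 [ 379.7 -132.7] [464.7 -44.3]
161 302 [ 379.8 -131.3] [464.4 -44.8]
165 12 [ 394.5 -118.8] [416.3 -64.1]
169 32 [ 409.9 -111. ] [432.4 -65.6]
[425.8 -89.  237.3] [-0. -0.  1.  0.] [-0.8 -0.1 -1.9] 0.27423811427377626
```

>>> {"fn": "step_arm", "kwargs": {"plan": [{"offset":[-0.8,2.2,0],"rot":[0,0,0],"gripper":2},{"offset":[-2,6,0],"rot":[0,0,0],"gripper":2},{"offset":[-3.3,10,0],"rot":[0,0,0],"gripper":2},{"offset":[-4.5,13.5,0.5],"rot":[0,0,0],"gripper":2},{"offset":[-4.95,14.7,2],"rot":[0,0,0],"gripper":2},{"offset":[-4.95,14.7,3.5],"rot":[0,0,0],"gripper":2},{"offset":[-4.95,14.7,4.7],"rot":[0,0,0],"gripper":2},{"offset":[-4.95,14.7,4.7],"rot":[0,0,0],"gripper":2},{"offset":[-4.95,14.7,4.7],"rot":[0,0,0],"gripper":2}]}}

```text
time_s: 19.0
eef_pos: [475.7, 57.4, 191.2]
ee_rot: [-0.0, 0.0, 1.0, 0.0]
force: [-0.0, -0.1, -1.4]
grip_width: 0.277
grip_force: 49.4
```

```bash
python3 look.py scene 474 59 112 pics/s9.png
```

```text
104 3 [431.   19.5] [455.1  64. ]
108 54 [430.5  16.2] [506.8  99.3]
112 345 [429.1  14.6] [517.2 102.9]
116 106 [431.2  15. ] [491.6  98.7]
120 6 [456.9  40.5] [466.2  94.6]
[475.9  57.3 191.7] [ 0.  0.  1. -0.] [ 0.7  0.4 -1.3] 0.2717783716117918
```

View pics/s9.png

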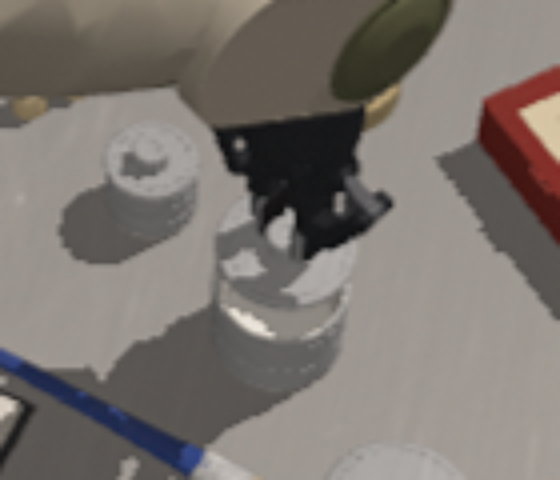

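Lid_88 is centred above jar_88 (crop 287,250). Lowering.

>>> {"fn": "step_arm", "kwargs": {"plan": [{"offset":[0.05,0.05,1],"rot":[0,0,0],"gripper":2},{"offset":[0.05,0.05,1.9],"rot":[0,0,0],"gripper":2},{"offset":[0.05,0.05,2.5],"rot":[0,0,0],"gripper":2},{"offset":[0.05,0.05,3],"rot":[0,0,0],"gripper":2},{"offset":[0.05,0.05,3.3],"rot":[0,0,0],"gripper":2},{"offset":[0.05,0.05,3.6],"rot":[0,0,0],"gripper":2},{"offset":[0.05,0.05,3.8],"rot":[0,0,0],"gripper":2},{"offset":[0.05,0.05,3.9],"rot":[0,0,0],"gripper":2},{"offset":[0.05,0.05,3.9],"rot":[0,0,0],"gripper":2}]}}

```text
time_s: 19.95
eef_pos: [475.3, 58.2, 152.4]
ee_rot: [0.0, 0.0, 1.0, -0.0]
force: [0.2, -0.1, -1.3]
grip_width: 0.276
grip_force: 49.4
```

>>> {"fn": "step_arm", "kwargs": {"plan": [{"offset":[0,0,0.1],"rot":[0,0,0],"gripper":2},{"offset":[0,0,0.2],"rot":[0,0,0],"gripper":2},{"offset":[0,0,0.2],"rot":[0,0,0],"gripper":2}]}}

```text
time_s: 20.25
eef_pos: [475.6, 58.1, 150.9]
ee_rot: [0.001, -0.0, 1.0, -0.0]
force: [-1.3, -0.5, 4.7]
grip_width: 0.271
grip_force: 50.1
```

>>> {"fn": "step_arm", "kwargs": {"plan": [{"offset":[0,0,0],"rot":[0,0,0],"gripper":3.2},{"offset":[0,0,0],"rot":[0,0,0],"gripper":5},{"offset":[0,0,0],"rot":[0,0,0],"gripper":5},{"offset":[0,0,0],"rot":[0,0,0],"gripper":5},{"offset":[0,0,-1],"rot":[0,0,0],"gripper":5},{"offset":[0,0,-2.5],"rot":[0,0,0],"gripper":5},{"offset":[0,0,-4.5],"rot":[0,0,0],"gripper":5},{"offset":[1.2,-3.5,-5],"rot":[0,0,0],"gripper":5},{"offset":[2.5,-7.5,-5],"rot":[0,0,0],"gripper":5},{"offset":[3.8,-11.5,-5],"rot":[0,0,0],"gripper":5},{"offset":[4.9,-14.8,-5],"rot":[0,0,0],"gripper":5},{"offset":[4.9,-14.8,-4],"rot":[0,0,0],"gripper":5}]}}

```text
time_s: 21.45
eef_pos: [426.0, -92.9, 191.8]
ee_rot: [0.001, 0.002, 1.0, -0.001]
force: [1.0, 0.9, 0.1]
grip_width: 0.583
grip_force: 0.0
```

```bash
python3 look.py scene 460 20 60 pics/s10.png
```

```text
48 19 [429.8  15.5] [467.2  69.9]
52 22 [428.9  16.8] [460.4  64.3]
56 20 [427.5  18. ] [457.9  69.8]
60 13 [429.7  21.7] [450.2  69.2]
64 15 [428.3  22.7] [447.5  69.7]
68 36 [429.3  21.5] [461.6  76.7]
[425.7 -91.  189.7] [-0.  0.  1.  0.] [-0.9  1.2 -2.5] 0.5876951708487839
```

View pics/s10.png

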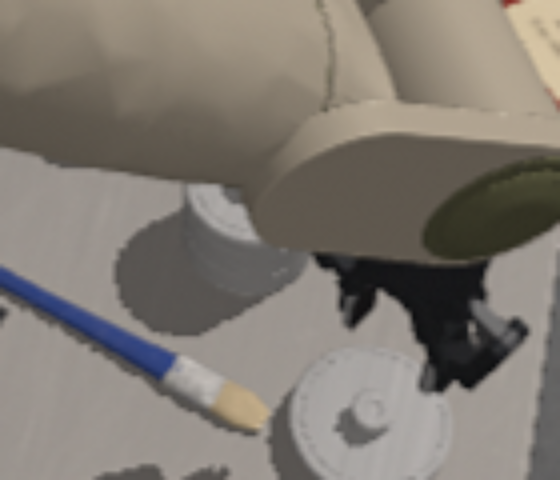

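Lid_88 is on jar_88 (crop 240,225) and lid_100 is alone at (365,415). Descending on it.

>>> {"fn": "step_arm", "kwargs": {"plan": [{"offset":[0,0.15,2],"rot":[0,0,0],"gripper":5},{"offset":[0,0.15,4],"rot":[0,0,0],"gripper":5},{"offset":[0,0.15,6],"rot":[0,0,0],"gripper":5},{"offset":[0,0.15,8],"rot":[0,0,0],"gripper":5},{"offset":[0,0.15,9.2],"rot":[0,0,0],"gripper":5},{"offset":[0,0.15,9.2],"rot":[0,0,0],"gripper":5},{"offset":[0,0.15,9.2],"rot":[0,0,0],"gripper":5}]}}

```text
time_s: 22.2
eef_pos: [426.6, -87.7, 98.8]
ee_rot: [0.0, -0.0, 1.0, 0.0]
force: [-0.4, 0.1, 0.3]
grip_width: 0.586
grip_force: 0.0
```

>>> {"fn": "step_arm", "kwargs": {"plan": [{"offset":[0,-0.15,0.1],"rot":[0,0,0],"gripper":4},{"offset":[0,-0.15,0.1],"rot":[0,0,0],"gripper":2},{"offset":[0,-0.15,0.1],"rot":[0,0,0],"gripper":2},{"offset":[0,-0.15,0.1],"rot":[0,0,0],"gripper":2},{"offset":[0,-0.15,0.1],"rot":[0,0,0],"gripper":2},{"offset":[0,-0.15,0.1],"rot":[0,0,0],"gripper":2}]}}

```text
time_s: 22.8
eef_pos: [426.9, -90.4, 98.1]
ee_rot: [0.001, 0.0, 1.0, -0.001]
force: [0.7, -3.3, 5.6]
grip_width: 0.269
grip_force: 48.8
```

>>> {"fn": "step_arm", "kwargs": {"plan": [{"offset":[0,0,-0.5],"rot":[0,0,0],"gripper":2},{"offset":[0,0,-1],"rot":[0,0,0],"gripper":2},{"offset":[0,0,-2.2],"rot":[0,0,0],"gripper":2},{"offset":[0,0,-4],"rot":[0,0,0],"gripper":2},{"offset":[0,0,-7],"rot":[0,0,0],"gripper":2},{"offset":[0,0,-10],"rot":[0,0,0],"gripper":2},{"offset":[0,0,-13],"rot":[0,0,0],"gripper":2},{"offset":[0,0,-15],"rot":[0,0,0],"gripper":2},{"offset":[0,0,-15],"rot":[0,0,0],"gripper":2}]}}

```text
time_s: 23.7
eef_pos: [426.7, -89.9, 249.6]
ee_rot: [0.002, -0.0, 1.0, -0.001]
force: [0.2, 0.2, -1.8]
grip_width: 0.273
grip_force: 49.3
```

```bash
python3 look.py scene 426 -89 170 pics/s11.png
```

```text
166 44 [ 375.2 -139. ] [468.1 -38.4]
170 607 [ 374.7 -138.4] [471.9 -39.2]
174 253 [ 375.9 -138.9] [469.9 -42.1]
178 10 [ 412.7 -126. ] [432.3 -82.5]
[426.2 -89.7 247.8] [ 0. -0.  1. -0.] [ 0.4 -0.9 -2.5] 0.2717055747195695
```

>>> {"fn": "step_arm", "kwargs": {"plan": [{"offset":[0.3,2,0],"rot":[0,0,0],"gripper":2},{"offset":[0.8,6,0],"rot":[0,0,0],"gripper":2},{"offset":[1.4,10,0],"rot":[0,0,0],"gripper":2},{"offset":[2,14.2,0],"rot":[0,0,0],"gripper":2},{"offset":[2.6,18.4,0],"rot":[0,0,0],"gripper":2},{"offset":[3.2,22.6,0],"rot":[0,0,0],"gripper":2},{"offset":[3.8,26.8,0],"rot":[0,0,0],"gripper":2},{"offset":[4.4,31,0],"rot":[0,0,0],"gripper":2},{"offset":[5,35,0],"rot":[0,0,0],"gripper":2},{"offset":[5.4,38,0.5],"rot":[0,0,0],"gripper":2},{"offset":[5.5,38.8,2.5],"rot":[0,0,0],"gripper":2},{"offset":[5.5,38.8,4],"rot":[0,0,0],"gripper":2}]}}

```text
time_s: 24.95
eef_pos: [369.9, 299.1, 204.7]
ee_rot: [-0.002, -0.001, 1.0, -0.001]
force: [0.1, -0.6, -1.9]
grip_width: 0.274
grip_force: 49.4
```

>>> {"fn": "step_arm", "kwargs": {"plan": [{"offset":[0,0,0],"rot":[0,0,0],"gripper":2},{"offset":[0,0,0],"rot":[0,0,0],"gripper":2}]}}

```text
time_s: 25.15
eef_pos: [371.0, 297.9, 206.8]
ee_rot: [-0.001, 0.0, 1.0, -0.0]
force: [0.2, 1.0, -1.6]
grip_width: 0.275
grip_force: 49.4
```

```bash
python3 look.py scene 370 299 130 pics/s12.png
```

```text
122 13 [322.7 248.8] [402.8 327.5]
126 280 [318.9 248. ] [417.4 347.4]
130 336 [320.4 248.8] [414.8 346.4]
134 23 [318.8 249.1] [397.2 322.4]
138 10 [356.8 281. ] [363.1 318.9]
[371.3 298.  207.4] [-0.  0.  1. -0.] [-0.3 -0.3 -0.4] 0.2718981680294912
```

View pics/s12.png

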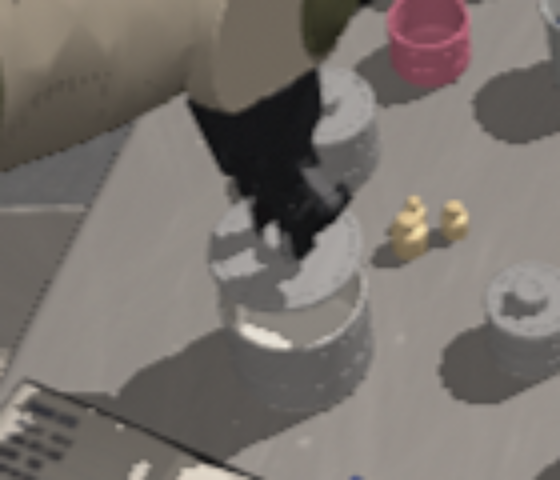

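Lid_100 hangs above jar_100 (crop 287,255 over 300,315), about 2 mm short in y. Correcting and lowering.

>>> {"fn": "step_arm", "kwargs": {"plan": [{"offset":[-0.05,0.17,1],"rot":[0,0,0],"gripper":2},{"offset":[-0.05,0.17,2],"rot":[0,0,0],"gripper":2},{"offset":[-0.05,0.17,2.8],"rot":[0,0,0],"gripper":2},{"offset":[-0.05,0.17,3.3],"rot":[0,0,0],"gripper":2},{"offset":[-0.05,0.17,3.7],"rot":[0,0,0],"gripper":2},{"offset":[-0.05,0.17,4],"rot":[0,0,0],"gripper":2},{"offset":[-0.05,0.17,4.3],"rot":[0,0,0],"gripper":2},{"offset":[-0.05,0.17,4.4],"rot":[0,0,0],"gripper":2},{"offset":[-0.05,0.17,4.4],"rot":[0,0,0],"gripper":2}]}}

```text
time_s: 26.1
eef_pos: [371.8, 299.9, 163.4]
ee_rot: [0.0, 0.0, 1.0, 0.0]
force: [-0.3, 0.8, -1.5]
grip_width: 0.269
grip_force: 49.4
```

>>> {"fn": "step_arm", "kwargs": {"plan": [{"offset":[0,0,0.1],"rot":[0,0,0],"gripper":2},{"offset":[0,0,0.2],"rot":[0,0,0],"gripper":2},{"offset":[0,0,0.2],"rot":[0,0,0],"gripper":2}]}}

```text
time_s: 26.4
eef_pos: [371.7, 299.9, 161.3]
ee_rot: [-0.0, 0.0, 1.0, -0.0]
force: [-0.1, -0.1, -2.0]
grip_width: 0.275
grip_force: 49.4
```

>>> {"fn": "step_arm", "kwargs": {"plan": [{"offset":[0,0,0.08],"rot":[0,0,0],"gripper":2},{"offset":[0,0,0.13],"rot":[0,0,0],"gripper":2},{"offset":[0,0,0.13],"rot":[0,0,0],"gripper":2}]}}

```text
time_s: 26.7
eef_pos: [372.0, 300.0, 160.6]
ee_rot: [0.0, -0.0, 1.0, 0.0]
force: [-1.1, -0.3, 5.4]
grip_width: 0.271
grip_force: 50.1
```

Contact at the home height; releasing and retreating upward and toward the robot's side.

>>> {"fn": "step_arm", "kwargs": {"plan": [{"offset":[0,0,0],"rot":[0,0,0],"gripper":3.2},{"offset":[0,0,0],"rot":[0,0,0],"gripper":5},{"offset":[0,0,0],"rot":[0,0,0],"gripper":5},{"offset":[0,0,0],"rot":[0,0,0],"gripper":5},{"offset":[0,0,-1],"rot":[0,0,0],"gripper":5},{"offset":[0,0,-3],"rot":[0,0,0],"gripper":5},{"offset":[0,0,-6],"rot":[0,0,0],"gripper":5},{"offset":[1.5,2.5,-8],"rot":[0,0,0],"gripper":5},{"offset":[4,6,-10],"rot":[0,0,0],"gripper":5},{"offset":[7,9,-12],"rot":[0,0,0],"gripper":5},{"offset":[10,12,-13],"rot":[0,0,0],"gripper":5},{"offset":[13,15,-14],"rot":[0,0,0],"gripper":5}]}}

```text
time_s: 27.9
eef_pos: [240.3, 450.9, 301.7]
ee_rot: [0.001, 0.0, 1.0, 0.001]
force: [1.1, 0.3, -0.3]
grip_width: 0.586
grip_force: 0.0
```

>>> {"fn": "step_arm", "kwargs": {"plan": [{"offset":[2,1.5,0],"rot":[0,0,0],"gripper":5},{"offset":[5,3,0],"rot":[0,0,0],"gripper":5},{"offset":[5,3,0],"rot":[0,0,0],"gripper":5},{"offset":[5,3,0],"rot":[0,0,0],"gripper":5}]}}

```text
time_s: 28.3
eef_pos: [191.5, 479.9, 300.6]
ee_rot: [0.0, -0.001, 1.0, 0.0]
force: [0.4, 0.6, -0.3]
grip_width: 0.585
grip_force: 0.0
```

```bash
python3 - <<'E'
from rig import *
from h import *
np.set_printoptions(precision=2,suppress=True)
for n in("scene","top"):
    c=capture(n); im=c["color"][110:310,130:390,::-1]
    cv2.imwrite(f"pics/{n}_end.png",cv2.resize(np.ascontiguousarray(im),None,fx=3,fy=3))
    W=cloud(c).reshape(-1,3)
    for D,x,y,h in((64,490.5,192.7,48),(76,500.5,420.3,58),(88,474,58.7,68),(100,370.5,299.6,78)):
        r=np.hypot(W[:,0]-x,W[:,1]-y); q=W[(r<D/2-4)&(r>18)&(abs(W[:,2]-h-6)<7)]
        a=np.c_[q[:,:2]-[x,y],np.ones(len(q))]; s=np.linalg.lstsq(a,q[:,2],rcond=None)[0]
        e=W[(r<D/2+8)&(abs(W[:,2]-h-5)<6)]; print(n,D,len(q),"slope deg",np.degrees(s[:2]),"top z",s[2],"expect",h+6,"ctr",(e.min(0)+e.max(0))[:2]/2)
print(sense()["eef_pos"])
E
```

```text
scene 64 150 slope deg [-0.12  0.93] top z 54.95983976637499 expect 54 ctr [488.21 192.69]
scene 76 207 slope deg [-0.39  0.77] top z 64.57718042396863 expect 64 ctr [498.84 421.43]
scene 88 524 slope deg [-0.1   0.27] top z 74.22138166290065 expect 74 ctr [472.95  58.61]
scene 100 628 slope deg [0.29 0.3 ] top z 84.4337890008574 expect 84 ctr [369.11 300.54]
top 64 165 slope deg [-0.36 -0.32] top z 52.112370270435086 expect 54 ctr [491.71 192.95]
top 76 311 slope deg [0.52 0.38] top z 62.32073528656089 expect 64 ctr [500.94 419.19]
top 88 493 slope deg [-0.4  0. ] top z 71.97162535241371 expect 74 ctr [475.18  58.32]
top 100 715 slope deg [ 0.07 -0.41] top z 82.18456046712991 expect 84 ctr [372.82 299.84]
[192.41 479.55 300.41]
```

View pics/scene_end.png

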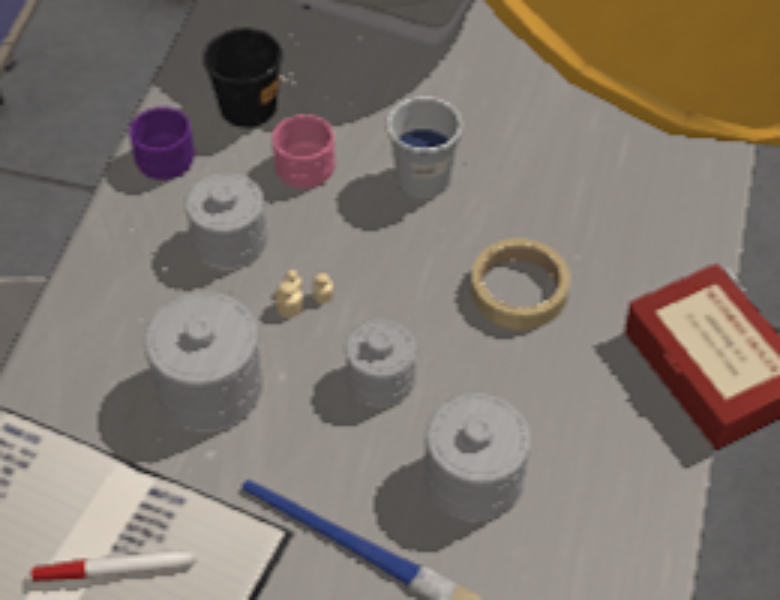

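All four jars are closed: the lids at crop (226,205), (203,335), (380,345) and (478,435) sit level at the expected heights and the jars have not moved. Handing in.

```bash
python3 -c "
from rig import *
print(finish_job())"
```

```text
the job is handed in; nothing more can be done
None
```

All four jars are closed with the lids of their own size, each measured level on its rim at the expected height with the jars unmoved, and the job was handed in after about 28 s of robot time.

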